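Clear the bushing stand and span both bushings with the gauge pin

TASK

Use the wooden scraper block to sweep the three steel chips off the bushing stand's base plate into the tray along its front edge, touching the chips only with the scraper, then set the scraper down on the bench, off the stand. Then take the longer of the two pins out of the wooden pin block and lower it, grip end up, through the upper bushing and on through the lower one, until its tip is about halfway between the underside of the lower bushing and the base plate. Finish while holding the pin there in the gripper, hanging free of the plate and not let go, and leave the other things on the bench undisturbed.

Things in the scene. Friction and masses are not known exactly. Their poses are not given: they have to be found in the camera images.
- stand: bushing check stand, fixed on the bench; origin on the bench surface, z up, x pointing away from its tray. Steel base plate 25 mm thick, x -70 to +70 mm, y -125 to +120 mm. At y = 50 mm two grey arms, one above the other, carry an upright brass bushing each; nothing else stands on the plate for y below 30 mm
- tray (a point): centre of the floor of the open aluminium chip tray along the plate's -x edge, 3 mm above the bench, at x = -110, y = -25 mm of the stand. The tray measures 80 mm (stand's x, from -150 to -70) by 200 mm (y, -125 to +75); walls 3 mm thick, tops 16 mm above the bench, so below the plate's top
- column (a point): centre of the top of the grey column that carries the arms, 137 mm above the bench, at x = 0, y = 100 mm of the stand; the column is 36 mm (x) by 30 mm (y). The arms reach from it towards -y to y = 32 mm, 36 mm wide and 18 mm thick, undersides 60 and 110 mm above the bench
- bush_up (a point): centre of the top mouth of the upper bushing, 132 mm above the bench; the bushing is 22 mm long with a straight upright bore of 15 mm, 23 mm outside
- bush_low (a point): centre of the top mouth of the lower bushing, 82 mm above the bench, straight below the upper one and of the same size; its underside is 60 mm above the bench, 35 mm above the base plate
- lane (a point): centre of the area of the base plate on which the chips lie, on the plate's top surface (25 mm above the bench), at x = 0, y = -60 mm of the stand; all chips start within 35 mm of it in the stand's x and 36 mm in y
- chip0: dark steel chip, about 13 x 10 x 8 mm high, loose on the base plate; origin at the centre of its underside
- chip1: dark steel chip, about 10 x 12 x 8 mm high, loose on the base plate; origin at the centre of its underside
- chip2: dark steel chip, about 14 x 9 x 8 mm high, loose on the base plate; origin at the centre of its underside
- scraper: scraper block standing on the bench: wooden bar with a brass edge strip along its underside, 20 mm thick (its x) x 110 mm long (its y) x 52 mm high, 0.1 to 0.25 kg; origin at the centre of its underside; grip it across its 20 mm thickness
- rodblock: dark wooden pin block, fixed, 130 (its x) x 60 x 45 mm high, with two upright 14 mm holes 35 mm deep at x = -32 and +32 mm; one pin stands in each; origin at the centre of its underside
- rod: the long pin, standing tip down in one of the pin block's two holes, grip up: steel shaft 12 mm across and 100 mm long with a tapered tip (6 mm across at the end, full width 7 mm up), then a dark round grip 18 mm across and 45 mm long on top (145 mm in all), 0.1 to 0.25 kg; origin at its tip, z along the shaft towards the grip
- rod_mid (a point): point on the long pin's axis 85 mm above its tip
- shortpin: the other, shorter pin in the wooden block (a bystander): same 18 mm grip and 12 mm shaft, but the shaft is only 60 mm long, 105 mm in all; origin at its tip, z along the shaft towards the grip
- gaugeblock: small loose steel gauge block, 9 x 35 x 30 mm high (bystander), origin at the centre of its underside
- longblock: long loose steel gauge block, 100 x 9 x 35 mm high (bystander), origin at the centre of its underside
- optflat: white disc (optical flat) 46 mm across, 14 mm high (bystander), origin at the centre of its underside
- oil: small amber bottle 36 mm across, 75 mm high (bystander), origin at the centre of its underside
- vblock: dark steel V-block 50 x 40 x 37 mm high (bystander), origin at the centre of its underside
- brushbox: flat black box 50 x 70 x 25 mm high (bystander), origin at the centre of its underside
Mind the look-alikes: they are no part of the job. Leave any orange look-alike of the rod alone.

How it is judged:
By the outcome, as a careful person would: the job done as asked, in the order asked, and still so for the second after the job is handed in, while the arm keeps its last pose, push and grip.
It also fails if it takes over 72 s, if anything falls off the work surface, if the arm or the gripper's body presses on something with over 40 N, if the wrist force passes 120 N, or if a joint passes its speed limit or range.

ROBOT

A 7-joint arm with a two-finger parallel gripper is mounted at the origin on the work surface. World frame = base frame: x ahead of the robot, y to its left, z up, the work surface at z = 0. Lengths are in mm, angles in rad, forces in N, time in s.
With the tool pointing down it reaches from about 425 to 950 mm from the base axis. Payload 16.7 kg.
Tool frame: the origin (TCP) lies at the very end of the fingers, on their centre line; the grasp point (between the pads) lies 19 mm behind it; z points along the fingers, y is the line along which they close (so a half turn about z gives the same grasp; the last joint's range is limited). The gripper opens to 94 mm and grips with 3 to 60 N. Pads are 16 mm wide; open, the fingers measure 119 mm over their backs; the gripper's body (75 mm by 177 mm) begins 78 mm behind the grasp point.
Start: joints at [1.087, 0.426, 0.074, 1.606, -0.034, 1.111, -0.067], TCP at [221.122, -637.714, 205.467] pointing down, gripper open.
Joint ranges: [-2.85, 2.85], [-0.5, 2.14], [-1.23, 1.37], [0.21, 2.46], [-1.02, 4.16], [0.16, 2.05], [-2.73, 2.73]. Speed limits (rad/s): [1.89, 1.89, 2.39, 2.39, 3.01, 3.01, 3.01].

INTERFACE

Orientations are given as a unit quaternion [w, x, y, z].
In Python, from bench import robot gives the robot as it stands.
- The arm moves only by the tool step_arm, never from a script. Its argument "series" is a list that holds one entry, the list of rows, each a list of 7 numbers: the shift along the tool's x, y, z in m, then the turn, a rotation vector about the tool's x, y, z in degrees, then the opening, from 0 (shut) to 1 (fully open). A call has 1 to 12 rows; each row shifts and turns the commanded pose from where the row before left it, along the tool's axes as they then stand; what a row does not reach is not made up. A row lasts 1/12 s, in which the tool goes at most 41.7 mm and 7.16 degrees, less where a joint would pass 70% of its speed; a pose out of reach is approached as far as the arm can. A call with a gripper value outside its range is refused whole. The fingers move at their own pace and stop on an object; the grip force is fixed at half the most. Time passes only in rows, so rows that do not move let the fingers close. It gives the time, the measured TCP pose, the force, the opening and the grip force at its end, in the units of the state.
- robot.get_state(): the state, without advancing time (a new reading comes with each control period).
- robot.capture(name): name is "scene" or "top" or "wrist"; returns a dict with "pixels" (384x512x3 uint8, red, green, blue), "mtx" (3x3 intrinsics, pixels), "R" (3x3) and "t" (3): a world point X has camera coordinates R X + t. Camera axes: x right, y down, z forward; pixel columns grow to the right and rows downward; lengths in mm; the calibration is good to about 2 mm. A picture is of the moment at which its call begins. There is no depth.
- robot.job_done(): hands the job in; it is judged then, once.
Trained networks look in a picture, given as the dict that the camera call returned (one of the last four; its "shot" number tells which), for a name from the list of things; names that differ only in an ending like _2 or _b are one class to them, and where a whole thing is asked for, a point or a joint stands for the part that bears it (a point fixed in the world has none). Each returns a list of dicts, best first, with "score" (0 to 1); they miss things now and then, are a little off and sometimes report something else, mostly with a low value. They report only what shows in the picture. A call takes as long as a camera call. They do not tell look-alikes from the thing itself.
- robot.search_frame(picture, label): "extent" ([left, top, width, height] in pixels, round what is visible of it).
- robot.silhouettes(picture, label): "mask" (384x512 bool, what is visible of it) and "extent" ([left, top, width, height] in pixels, round what is visible of it).
The state is a dict: "time": time; "q": joint angles; "dq": joint speeds; "joint_torque": joint torques, N m; "tool_pos": TCP position; "tool_rot": TCP orientation; "contact_force": force on the tool from outside, world axes, zero at the start; "wrist_torque": the same for the moment, N m; "finger_gap": finger opening in mm; "grasp_force": force on a finger pad.
Only numpy, scipy, OpenCV 4.12 (cv2) and the standard library are available. Lean on these libraries where they do the work, as an engineer would, in place of code of your own. Each camera call takes 0.05 s, during which the arm holds its last target. There are 200 camera calls.

## Working session

There is one attempt and no reset: what is moved stays moved. The work goes in short steps, Python scripts to look and compute and a tool call to move; the robot and the scene stay as the last step left them, time stands still between calls to the robot, and variables do not carry over. Pictures are saved under pics/ and viewed, at most 10 in all, crops included, and the job is handed in when it is done.

Besides the shell and the picture viewer there is one more tool, called after "Request:" by a JSON object that holds its "method" and its "body". step_arm: Moves the arm, as the interface text tells. Its arguments: {"type":"object","properties":{"series":{"type":"array","items":{"type":"array","items":{"type":"array","items":{"type":"number"}}}}},"required":["series"]}

```bash
mkdir -p pics; ls; cat > h.py <<'E'
import numpy as np,cv2
from bench import robot
def save(p,n): cv2.imwrite('pics/'+n,p['pixels'][:,:,::-1])
def proj(p,X):
    c=np.atleast_2d(X)@np.array(p['R']).T+np.array(p['t']); u=c@np.array(p['mtx']).T; return u[:,:2]/u[:,2:]
def onplane(p,uv,z):
    R=np.array(p['R']);t=np.array(p['t']);C=-R.T@t
    d=R.T@np.linalg.inv(p['mtx'])@np.array([uv[0],uv[1],1.]); return C+d*(z-C[2])/d[2]
E
python3 - <<'E'
from h import *
s=robot.get_state();print(s)
for n in('scene','top'):
    p=robot.capture(n);save(p,n+'0.png');print(n,-np.array(p['R']).T@p['t'],p['mtx'][0])
    for l in['stand','chip0','scraper','rodblock','rod','shortpin','column','bush_up','tray','gaugeblock','longblock','optflat','oil','vblock','brushbox']:
        print(l,[(round(d['score'],2),np.round(d['extent']).tolist()) for d in robot.search_frame(p,l)[:5]])
E
```

```text
pics
{'time': 0.0, 'q': array([ 1.08751197,  0.42675679,  0.07387518,  1.60666188, -0.03410558,
        1.1107974 , -0.06708869]), 'dq': array([ 0.00153252, -0.00046075, -0.00050321, -0.00030401, -0.00358815,
        0.00138514,  0.00114175]), 'joint_torque': array([ 5.39422617e-04, -9.35802841e+01,  3.66733566e+00, -4.54175127e+01,
       -4.87717381e-02,  2.03401950e-02,  1.33421931e-04]), 'tool_pos': array([ 220.94277475, -637.31506404,  204.73560669]), 'tool_rot': array([-6.60994064e-04,  9.86109438e-01,  1.66095488e-01, -1.66188916e-04]), 'contact_force': array([ 0.08583344, -0.58373965, -0.43781826]), 'wrist_torque': array([-0.01390065,  0.00662054,  0.00883368]), 'grasp_force': 0.0, 'finger_gap': 94.06329724573332}
scene [1184.22284108 -278.72857818  821.00466291] [400.44356083   0.         253.1654391 ]
stand [(0.67, [280.0, 132.0, 18.0, 17.0]), (0.56, [207.0, 182.0, 109.0, 78.0])]
chip0 []
scraper [(0.88, [332.0, 149.0, 44.0, 18.0]), (0.48, [205.0, 181.0, 113.0, 83.0])]
rodblock [(0.94, [73.0, 224.0, 56.0, 45.0])]
rod [(0.78, [89.0, 249.0, 26.0, 36.0]), (0.71, [94.0, 211.0, 
[... 834 characters left out ...]
07.0, 210.0, 42.0, 18.0])]
rodblock [(0.92, [362.0, 204.0, 36.0, 45.0])]
rod [(0.7, [319.0, 123.0, 9.0, 9.0]), (0.67, [373.0, 207.0, 22.0, 8.0]), (0.66, [206.0, 157.0, 85.0, 85.0]), (0.45, [361.0, 175.0, 17.0, 11.0]), (0.39, [374.0, 176.0, 25.0, 12.0])]
shortpin [(0.49, [380.0, 232.0, 13.0, 0.0])]
column [(0.76, [209.0, 152.0, 86.0, 90.0])]
bush_up [(0.75, [207.0, 156.0, 85.0, 86.0])]
tray [(0.79, [208.0, 154.0, 84.0, 86.0])]
gaugeblock []
longblock [(0.45, [357.0, 134.0, 7.0, 35.0])]
optflat [(0.6, [209.0, 123.0, 18.0, 13.0])]
oil [(0.57, [152.0, 139.0, 12.0, 18.0])]
vblock [(0.79, [158.0, 268.0, 24.0, 18.0]), (0.44, [153.0, 136.0, 10.0, 20.0])]
brushbox [(0.76, [322.0, 264.0, 23.0, 24.0])]
```

```bash
python3 - <<'E'
import cv2
a=cv2.imread('pics/scene0.png');b=cv2.imread('pics/top0.png')
cv2.imwrite('pics/sc.png',cv2.resize(a[120:345,60:400],(800,530),interpolation=cv2.INTER_CUBIC))
cv2.imwrite('pics/tp.png',cv2.resize(b[100:310,100:410],(800,542),interpolation=cv2.INTER_CUBIC))
E
```

```text
(no output)
```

View pics/sc.png

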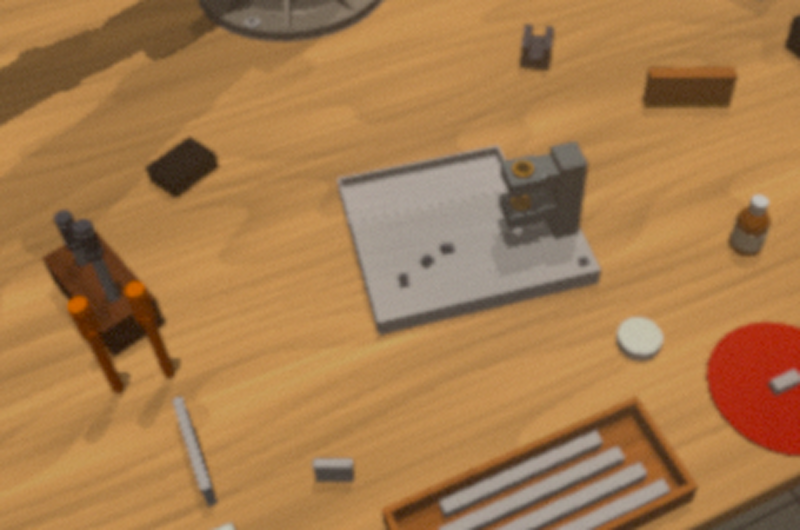

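View pics/tp.png

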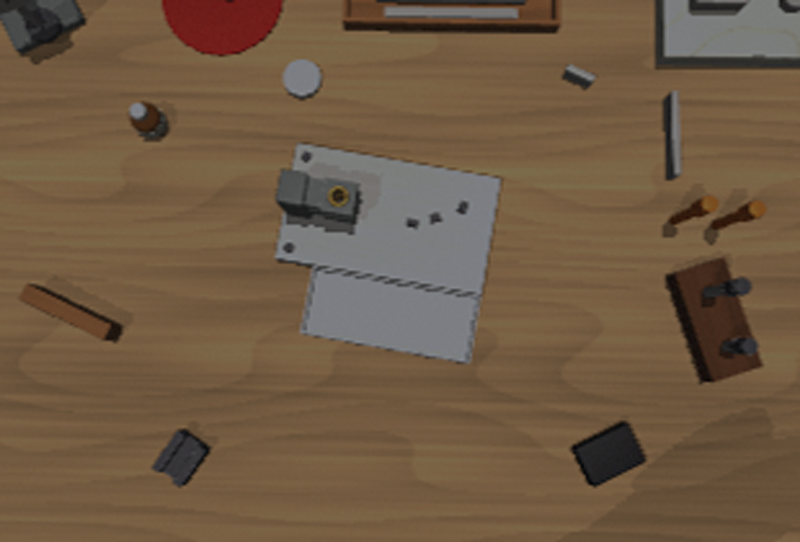

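The scene picture shows the stand in the middle, with chips near crop (405,280), (427,262) and (447,249), and the scraper at crop (690,87). The pin block is at the left with two dark pins, and two orange look-alikes stand in front of it. In the top crop the pins are at (740,287) and (745,345), the oranges at (705,205) and (757,210), and the scraper at (70,312).

```bash
cat >> h.py <<'E'
def quatR(q):
    from scipy.spatial.transform import Rotation as Ro
    return Ro.from_quat([q[1],q[2],q[3],q[0]]).as_matrix()
def plan(target,yaw_y):
    """target TCP xyz mm, yaw_y deg: world heading of the tool y axis (mod 180), tool down. Prints turn first, then shift in tool axes after turn & before turn"""
    s=robot.get_state();R=quatR(s['tool_rot']);p=s['tool_pos']
    cur=np.degrees(np.arctan2(R[1,1],R[0,1])); d=(yaw_y-cur+90)%180-90
    D=np.array(target)-p
    print('t',round(s['time'],2),'pos',np.round(p,1),'yaw_y',round(cur,1),'q7',round(s['q'][6],2),'F',np.round(s['contact_force'],1),'gap',round(s['finger_gap'],1),'gf',round(s['grasp_force'],1))
    print(' turn about tool z',round(-d,2),'tilt z',np.round(R[:,2],4),' shift before turn',np.round(R.T@D,1)); 
    a=np.radians(yaw_y if abs((yaw_y-cur+180)%360-180)<91 else yaw_y+180)
    y=np.array([np.cos(a),np.sin(a),0]);z=np.array([0,0,-1.]);x=np.cross(y,z)
    print(' shift after turn',np.round(np.array([x,y,z])@D,1))
E
python3 - <<'E'
from h import *
from scipy.optimize import least_squares
T=robot.capture('top');S=robot.capture('scene');W=robot.capture('wrist');save(W,'w0.png')
print('wrist cam',-np.array(W['R']).T@W['t'],np.round(W['R'],3),np.round(W['mtx'],1))
tc=lambda u,v:np.array([100+u/800*310,100+v/542*210]); sc=lambda u,v:np.array([60+u/800*340,120+v/530*225])
# stand picks
M=[(T,tc(297,144),(70,120,25)),(T,tc(501,177),(70,-125,25)),(T,tc(276,260),(-70,120,25)),(T,tc(339,195),(0,50,132)),(T,tc(302,333),(-150,75,16)),(T,tc(470,361),(-150,-125,16)),
(S,sc(340,180),(-150,-125,16)),(S,sc(499,150),(-150,75,16)),(S,sc(380,322),(70,-125,25)),(S,sc(598,267),(70,120,25)),(S,sc(523,168),(0,50,132))]
def w(x,P):
    c,s=np.cos(x[2]),np.sin(x[2]);P=np.array(P,float);return np.array([x[0]+c*P[0]-s*P[1],x[1]+s*P[0]+c*P[1],P[2]])
f=lambda x:np.concatenate([proj(c,w(x,P))[0]-uv for c,uv,P in M])
r=least_squares(f,[600,0,0],loss='soft_l1');print('stand',r.x,np.degrees(r.x[2]),np.round(r.fun.reshape(-1,2),1).tolist())
for n,P in dict(lane=(0,-60,25),bush=(0,50,132)).items(): print(n,w(r.x,P))
for u,v in((412,223),(435,218),(462,208)):
    p=onplane(T,tc(u,v),29)[:2]-r.x[:2];c,s=np.cos(r.x[2]),np.sin(r.x[2]);print('chip stand xy',c*p[0]+s*p[1],-s*p[0]+c*p[1])
def pose(l,z,k=0):
    m=robot.silhouettes(T,l)
    if not m: print(l,'none');return
    c=max(cv2.findContours(m[k]['mask'].astype(np.uint8),0,2)[0],key=cv2.contourArea);b=cv2.boxPoints(cv2.minAreaRect(c))
    B=np.array([onplane(T,q,z) for q in b])[:,:2];print(l,round(m[k]['score'],2),'ctr',B.mean(0).round(1),'edges',[(round(float(np.hypot(*(B[i+1]-B[i]))),1),round(float(np.degrees(np.arctan2(*(B[i+1]-B[i])[::-1]))),1)) for i in(0,1)])
pose('scraper',52);pose('rodblock',45)
for n,(u,v),z in(('scr a',(22,290),52),('scr b',(120,332),52),('longpin',(740,287),155),('shortpin',(745,346),115),('or1',(706,205),145),('or2',(757,210),145),('or1b',(668,232),0),('or2b',(710,235),0)):print(n,onplane(T,tc(u,v),z).round(1))
print('or1 scene',onplane(S,sc(78,305),145).round(1),onplane(S,sc(133,290),145).round(1),onplane(S,sc(118,388),0).round(1),onplane(S,sc(170,372),0).round(1))
print('pins scene',onplane(S,sc(83,230),155).round(1),onplane(S,sc(65,218),115).round(1))
E
```

```text
wrist cam [ 290.60211664 -614.52884337  384.12891271] [[ 0.327 -0.945 -0.001]
 [-0.915 -0.317  0.252]
 [-0.238 -0.082 -0.968]] [[322.1   0.  254.2]
 [  0.  322.1 190.4]
 [  0.    0.    1. ]]
stand [ 5.96293000e+02  1.28461358e+01 -1.50319790e-01] -8.612689532797768 [[-0.6, -1.1], [-0.1, -0.7], [-0.7, -0.9], [-0.5, -0.1], [-0.5, -0.2], [0.3, 0.1], [-2.2, -1.0], [-1.2, -2.7], [-1.5, 0.2], [1.2, 0.3], [-0.6, -0.8]]
lane [587.30774052 -46.47725853  25.        ]
bush [603.78071613  62.28229772 132.        ]
chip stand xy -3.6620541001601508 -31.588519683340685
chip stand xy 6.560426786088751 -57.02164515258436
chip stand xy 23.367649131373035 -86.13486361636821
scraper 0.71 ctr [478.4 365.8] edges [(26.1, -22.6), (122.3, -114.1)]
rodblock 0.69 ctr [ 481.2 -359.4] edges [(75.5, -69.5), (132.4, -161.5)]
scr a [501.3 423.2  52. ]
scr b [455.8 309.6  52. ]
longpin [ 511.2 -353.   155. ]
shortpin [ 451.6 -370.7  115. ]
or1 [ 596.9 -323.1  145. ]
or2 [ 592.5 -376.   145. ]
or1b [ 585.8 -322.9    0. ]
or2b [ 583.  -372.7    0. ]
or1 scene [ 599.3 -375.4  145. ] [ 603.5 -328.3  145. ] [ 593.6 -377.     0. ] [ 597.4 -326.     0. ]
pins scene [ 523.  -355.5  155. ] [ 459.6 -373.7  115. ]
```

```bash
python3 - <<'E'
from h import *
plan([620,-150,250],-21.8); plan([478,366,170],-21.8)
E
```

```text
t 1.85 pos [ 221.1 -637.7  205.5] yaw_y -70.9 q7 -0.07 F [ 0.3 -0.7 -0.6] gap 94.3 gf 0.0
 turn about tool z -49.08 tilt z [ 0.  0. -1.]  shift before turn [ 536.6 -330.2  -44.5]
 shift after turn [601.  189.2 -44.5]
t 1.85 pos [ 221.1 -637.7  205.5] yaw_y -70.9 q7 -0.07 F [ 0.3 -0.7 -0.6] gap 94.3 gf 0.0
 turn about tool z -49.08 tilt z [ 0.  0. -1.]  shift before turn [ 571.5 -864.2   35.5]
 shift after turn [1027.3 -134.3   35.5]
```

Request:
{"method": "step_arm", "body": {"series": [[[0.034, -0.021, -0.004, 0, 0, 0, 1], [0.034, -0.021, -0.004, 0, 0, 0, 1], [0.034, -0.021, -0.004, 0, 0, 0, 1], [0.034, -0.021, -0.004, 0, 0, 0, 1], [0.034, -0.021, -0.004, 0, 0, 0, 1], [0.034, -0.021, -0.004, 0, 0, 0, 1], [0.034, -0.021, -0.004, 0, 0, 0, 1], [0.034, -0.021, -0.004, 0, 0, 0, 1], [0.034, -0.021, -0.004, 0, 0, 0, 1], [0.034, -0.021, -0.004, 0, 0, 0, 1], [0.034, -0.021, -0.004, 0, 0, 0, 1], [0.034, -0.021, -0.004, 0, 0, 0, 1]]]}}

```text
time: 2.85
tool_pos: [525.0, -264.3, 254.0]
tool_rot: [0.0, 0.986, 0.166, 0.0]
contact_force: [0.5, -0.9, 0.4]
finger_gap: 94.2
grasp_force: 0.0
```

```bash
python3 - <<'E'
from h import *
plan([640,100,250],-21.8); plan([478,366,170],-21.8)
E
```

```text
t 2.85 pos [ 525.  -264.3  254. ] yaw_y -70.9 q7 -0.92 F [ 0.5 -0.9  0.4] gap 94.2 gf 0.0
 turn about tool z -49.08 tilt z [ 5.e-04 -2.e-04 -1.e+00]  shift before turn [ 228.  -306.5    4. ]
 shift after turn [380.9 -28.5   4. ]
t 2.85 pos [ 525.  -264.3  254. ] yaw_y -70.9 q7 -0.92 F [ 0.5 -0.9  0.4] gap 94.2 gf 0.0
 turn about tool z -49.08 tilt z [ 5.e-04 -2.e-04 -1.e+00]  shift before turn [ 162.  -611.    83.8]
 shift after turn [ 567.8 -277.7   84. ]
```

Request:
{"method": "step_arm", "body": {"series": [[[0, 0, 0, 0, 0, -7, 1], [0, 0, 0, 0, 0, -7, 1], [0, 0, 0, 0, 0, -7, 1], [0, 0, 0, 0, 0, -7, 1], [0, 0, 0, 0, 0, -7, 1], [0, 0, 0, 0, 0, -7, 1], [0, 0, 0, 0, 0, -7, 1], [0.0355, -0.0174, 0.002, 0, 0, 0, 1], [0.0355, -0.0174, 0.002, 0, 0, 0, 1], [0.0355, -0.0174, 0.002, 0, 0, 0, 1], [0.0355, -0.0174, 0.002, 0, 0, 0, 1], [0.0355, -0.0174, 0.002, 0, 0, 0, 1]]]}}

```text
time: 3.85
tool_pos: [509.0, -67.2, 243.7]
tool_rot: [0.0, 0.829, 0.56, 0.0]
contact_force: [1.4, -0.0, 0.1]
finger_gap: 94.2
grasp_force: 0.0
```

Request:
{"method": "step_arm", "body": {"series": [[[0.0355, -0.0174, 0.002, 0, 0, 0, 1], [0.0355, -0.0174, 0.002, 0, 0, 0, 1], [0.0355, -0.0174, 0.002, 0, 0, 0, 1], [0.0355, -0.0174, 0.002, 0, 0, 0, 1], [0.0355, -0.0174, 0.002, 0, 0, 0, 1], [0.0355, -0.0174, 0.002, 0, 0, 0, 1], [0.0355, -0.0174, 0.002, 0, 0, 0, 1], [0.0355, -0.0174, 0.002, 0, 0, 0, 1], [0.0355, -0.0174, 0.002, 0, 0, 0, 1], [0.0355, -0.0174, 0.002, 0, 0, 0, 1], [0, 0, 0, 0, 0, 0, 1]]]}}

```text
time: 4.77
tool_pos: [477.6, 333.2, 223.4]
tool_rot: [-0.002, 0.826, 0.563, 0.001]
contact_force: [-1.4, -1.2, 0.7]
finger_gap: 94.5
grasp_force: 0.0
```

```bash
python3 - <<'E'
from h import *
plan([478,366,120],-21.8)
W=robot.capture('wrist');save(W,'w1.png')
for d in robot.silhouettes(W,'scraper')[:2]:
    c=max(cv2.findContours(d['mask'].astype(np.uint8),0,2)[0],key=cv2.contourArea);print(d['score'],d['extent'],cv2.boxPoints(cv2.minAreaRect(c)).round().tolist())
print(proj(W,[[478,366,52],[501,423,52],[456,310,52]]).round())
E
```

```text
t 4.77 pos [477.6 333.2 223.4] yaw_y -21.4 q7 -1.28 F [-1.4 -1.2  0.7] gap 94.5 gf 0.0
 turn about tool z 0.35 tilt z [-0.0011  0.0035 -1.    ]  shift before turn [ 30.4 -11.4 103.5]
 shift after turn [ 30.6 -11.8 103.4]
0.87 [232.1, 84.9, 20.0, 104.1] [[231.0, 187.0], [234.0, 86.0], [254.0, 86.0], [250.0, 188.0]]
[[243. 147.]
 [243.  88.]
 [244. 200.]]
```

View pics/w1.png

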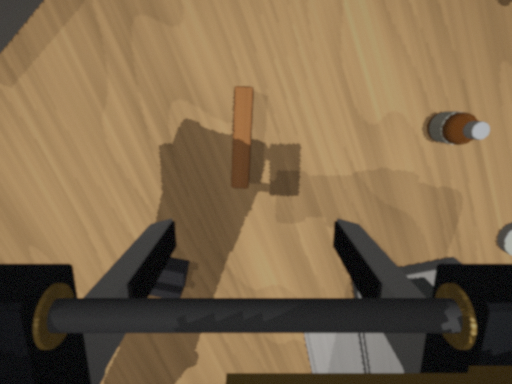

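The wrist view shows the scraper's top face running from about (244,87) to (241,187), almost along the tool x axis.

```bash
python3 - <<'E'
from h import *
W=robot.capture('wrist')
a,b=onplane(W,(244,87),52),onplane(W,(240.5,187),52)
print(a,b,(a+b)/2,np.linalg.norm(a-b),np.degrees(np.arctan2(*(a-b)[:2][::-1])))
c=((a+b)/2); y=np.degrees(np.arctan2(*(a-b)[:2][::-1]))-90
plan([c[0],c[1],20],y)
E
```

```text
[504.37611653 416.58978831  52.        ] [460.44960648 319.20085232  52.        ] [482.4128615  367.89532031  52.        ] 106.83699330827785 65.7226209598036
t 4.92 pos [480.1 325.4 223.2] yaw_y -21.8 q7 -1.27 F [-0.5 -0.1 -1.6] gap 94.1 gf 0.0
 turn about tool z 2.45 tilt z [-5.e-04 -3.e-04 -1.e+00]  shift before turn [ 40.4 -13.6 203.2]
 shift after turn [ 39.6 -15.4 203.2]
```

```bash
cat >> h.py <<'E'
def rect(W,l,z):
    d=robot.silhouettes(W,l)[0];c=max(cv2.findContours(d['mask'].astype(np.uint8),0,2)[0],key=cv2.contourArea)
    B=np.array([onplane(W,q,z)[:2] for q in cv2.boxPoints(cv2.minAreaRect(c))]);e=[B[1]-B[0],B[2]-B[1]];L=max(e,key=np.linalg.norm)
    print(l,d['score'],d['extent'],'ctr',B.mean(0).round(1),'sizes',[round(np.linalg.norm(k),1) for k in e],'heading',round(np.degrees(np.arctan2(L[1],L[0]))%180,1))
    return B.mean(0),np.degrees(np.arctan2(L[1],L[0]))%180
E
python3 - <<'E'
from h import *
c,h=rect(robot.capture('wrist'),'scraper',52)
plan([c[0],c[1],20],h-90)
E
```

```text
scraper 0.56 [228.9, 84.2, 18.3, 99.4] ctr [480.  374.7] sizes [np.float64(109.0), np.float64(20.5)] heading 64.8
t 5.02 pos [480.8 324.1 223.5] yaw_y -22.0 q7 -1.27 F [ 0.7 -0.5 -0.6] gap 93.9 gf 0.0
 turn about tool z 3.19 tilt z [ 2.e-04 -6.e-04 -1.e+00]  shift before turn [ 46.7 -19.7 203.5]
 shift after turn [ 45.4 -22.1 203.5]
```

Request:
{"method": "step_arm", "body": {"series": [[[0.022, -0.0095, 0.0, 0, 0, 0, 1], [0.022, -0.0095, 0.0, 0, 0, 0, 1], [0, 0, 0.033, 0, 0, 2, 1], [0, 0, 0.03, 0, 0, 0, 1], [0, 0, 0.03, 0, 0, 0, 1], [0, 0, 0.03, 0, 0, 0, 1], [0, 0, 0.03, 0, 0, 0, 1], [0, 0, 0.03, 0, 0, 0, 1], [0, 0, 0.02, 0, 0, 0, 1], [0, 0, 0, 0, 0, 0, 1], [0, 0, 0, 0, 0, 0, 0]]]}}

```text
time: 5.93
tool_pos: [479.3, 372.1, 20.4]
tool_rot: [0.0, 0.838, 0.545, -0.001]
contact_force: [-0.3, 0.2, 1.1]
finger_gap: 90.3
grasp_force: 0.0
```

Request:
{"method": "step_arm", "body": {"series": [[[0, 0, 0, 0, 0, 0, 0], [0, 0, 0, 0, 0, 0, 0], [0, 0, 0, 0, 0, 0, 0], [0, 0, 0, 0, 0, 0, 0], [0, 0, 0, 0, 0, 0, 0], [0, 0, 0, 0, 0, 0, 0], [0, 0, 0, 0, 0, 0, 0], [0, 0, 0, 0, 0, 0, 0], [0, 0, 0, 0, 0, 0, 0], [0, 0, 0, 0, 0, 0, 0]]]}}

```text
time: 6.77
tool_pos: [479.0, 373.4, 20.5]
tool_rot: [-0.0, 0.838, 0.546, -0.0]
contact_force: [-0.4, -0.9, -0.3]
finger_gap: 23.8
grasp_force: 0.0
```

Raise 130 mm once closed, then turn toward the stand.

Request:
{"method": "step_arm", "body": {"series": [[[0, 0, 0, 0, 0, 0, 0], [0, 0, 0, 0, 0, 0, 0], [0, 0, 0, 0, 0, 0, 0], [0, 0, -0.01, 0, 0, 0, 0], [0, 0, -0.03, 0, 0, 0, 0], [0, 0, -0.03, 0, 0, 0, 0], [0, 0, -0.03, 0, 0, 0, 0], [0, 0, -0.03, 0, 0, 0, 0], [0, 0, -0.02, 0, 0, 0, 0], [0, 0, 0, 0, 0, 0, 0]]]}}

```text
time: 7.6
tool_pos: [480.4, 374.9, 175.8]
tool_rot: [-0.0, 0.838, 0.546, 0.003]
contact_force: [0.2, 0.9, -1.6]
finger_gap: 19.9
grasp_force: 30.0
```

```bash
python3 - <<'E'
from h import *
W=robot.capture('wrist');save(W,'w2.png')
s=robot.get_state()
try: c,h=rect(W,'scraper',s['tool_pos'][2]+32)
except Exception as e: print(e)
# stand axes heading x: -8.6 ; tool y along stand x; lane y -60 ; start at stand x=+60
def st(x,y,a=np.radians(-8.61)): return 596.3+np.cos(a)*x-np.sin(a)*y,12.8+np.sin(a)*x+np.cos(a)*y
plan([*st(58,-58),150],-8.6)
E
```

```text
list index out of range
t 7.7 pos [479.3 373.4 171.5] yaw_y -23.9 q7 -1.42 F [-0.4  0.3 -1.2] gap 19.7 gf 30.0
 turn about tool z -15.29 tilt z [ 1.4e-03  6.0e-04 -1.0e+00]  shift before turn [-323.   324.2   21.4]
 shift after turn [-397.   227.6   21.5]
```

View pics/w2.png

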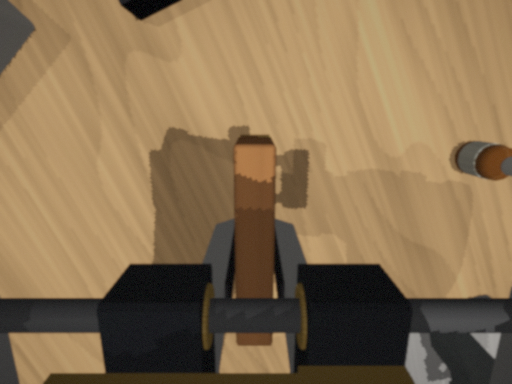

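The scraper is held square, with its top face from row 143 to row 345 at column 254.

```bash
python3 - <<'E'
from h import *
W=robot.capture('wrist');s=robot.get_state();R=quatR(s['tool_rot'])
for uv in((254,145),(254,345)): print(R.T@(onplane(W,uv,s['tool_pos'][2]+32)-s['tool_pos']))
E
```

```text
[ 56.1853769    0.76670527 -32.02159084]
[-51.72793724   0.70991546 -31.97993574]
```

Request:
{"method": "step_arm", "body": {"series": [[[0, 0, -0.014, 0, 0, -5.1, 0], [0, 0, -0.014, 0, 0, -5.1, 0], [0, 0, -0.014, 0, 0, -5.1, 0], [-0.033, 0.019, 0, 0, 0, 0, 0], [-0.033, 0.019, 0, 0, 0, 0, 0], [-0.033, 0.019, 0, 0, 0, 0, 0], [-0.033, 0.019, 0, 0, 0, 0, 0], [-0.033, 0.019, 0, 0, 0, 0, 0], [-0.033, 0.019, 0, 0, 0, 0, 0], [-0.033, 0.019, 0, 0, 0, 0, 0], [-0.033, 0.019, 0, 0, 0, 0, 0], [-0.033, 0.019, 0, 0, 0, 0, 0]]]}}

```text
time: 8.75
tool_pos: [603.5, 52.1, 211.1]
tool_rot: [-0.001, 0.758, 0.652, -0.001]
contact_force: [0.8, 0.9, -1.0]
finger_gap: 19.9
grasp_force: 30.0
```

Request:
{"method": "step_arm", "body": {"series": [[[-0.033, 0.019, 0, 0, 0, 0, 0], [-0.033, 0.019, 0, 0, 0, 0, 0], [-0.033, 0.019, 0, 0, 0, 0, 0], [0, 0, 0, 0, 0, 0, 0], [0, 0, 0, 0, 0, 0, 0]]]}}

```text
time: 9.17
tool_pos: [645.0, -54.9, 210.4]
tool_rot: [-0.001, 0.759, 0.651, -0.001]
contact_force: [-1.0, 1.5, -1.4]
finger_gap: 19.7
grasp_force: 30.0
```

```bash
cat >>h.py <<'E'
def st(x,y,a=np.radians(-8.61)): return 596.3+np.cos(a)*x-np.sin(a)*y,12.8+np.sin(a)*x+np.cos(a)*y
E
python3 - <<'E'
from h import *
W=robot.capture('wrist');save(W,'w3.png');T=robot.capture('top');save(T,'t3.png')
plan([*st(58,-58),60],-8.6)
P=[(*st(x,y),z) for x,y,z in((-70,-125,25),(-70,20,25),(70,-125,25),(0,50,132),(-150,-125,16),(-150,75,16))]
print(proj(W,P).round(1).tolist())
E
```

```text
t 9.27 pos [644.7 -51.4 211.3] yaw_y -8.5 q7 -0.36 F [-0.2  0.5 -1.3] gap 20.1 gf 30.0
 turn about tool z 0.06 tilt z [-2.e-03  8.e-04 -1.e+00]  shift before turn [ -1.9   0.8 151.3]
 shift after turn [ -1.8   0.5 151.3]
[[147.7, 225.4], [136.1, 100.3], [264.1, 225.1], [174.8, 55.3], [85.1, 223.0], [59.8, 47.6]]
```

View pics/w3.png

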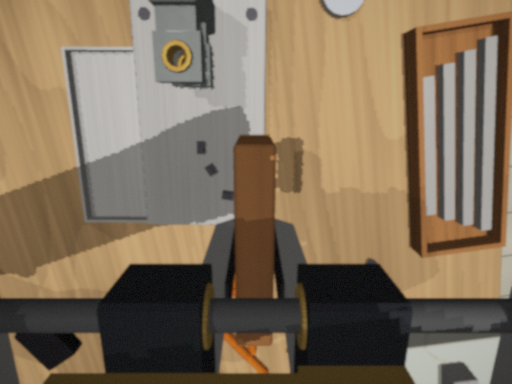

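The stand model projects within about 3 px of the picture: bushing seen at (177,56), plate corner at (147,222). The chips at (201,147), (211,169) and (229,196) all lie tray-side of the scraper, so I'm lowering it behind them.

Request:
{"method": "step_arm", "body": {"series": [[[-0.001, 0, 0.03, 0, 0, 0, 0], [-0.001, 0, 0.03, 0, 0, 0, 0], [0, 0, 0.03, 0, 0, 0, 0], [0, 0, 0.03, 0, 0, 0, 0], [0, 0, 0.025, 0, 0, 0, 0], [0, 0, 0.015, 0, 0, 0, 0], [0, 0, 0.003, 0, 0, 0, 0], [0, 0, 0, 0, 0, 0, 0], [0, 0, 0, 0, 0, 0, 0], [0, 0, 0, 0, 0, 0, 0]]]}}

```text
time: 10.1
tool_pos: [646.2, -53.9, 51.2]
tool_rot: [0.001, 0.758, 0.652, 0.001]
contact_force: [-0.3, 0.4, -2.0]
finger_gap: 19.6
grasp_force: 30.0
```

```bash
python3 - <<'E'
from h import *
plan([*st(-80,-58),46.2],-8.6)
E
```

```text
t 10.1 pos [646.2 -53.9  51.2] yaw_y -8.6 q7 -0.44 F [-0.3  0.4 -2. ] gap 19.6 gf 30.0
 turn about tool z 0.04 tilt z [ 2.3e-03 -1.0e-04 -1.0e+00]  shift before turn [   0.6 -139.3    4.7]
 shift after turn [   0.5 -139.3    5. ]
```

Request:
{"method": "step_arm", "body": {"series": [[[0, 0, 0.002, 0, 0, 0, 0], [0, 0, 0.001, 0, 0, 0, 0], [0, 0, 0, 0, 0, 0, 0], [0, 0, 0, 0, 0, 0, 0]]]}}

```text
time: 10.43
tool_pos: [645.2, -54.3, 46.8]
tool_rot: [0.0, 0.758, 0.652, 0.0]
contact_force: [0.3, 0.0, -1.4]
finger_gap: 19.7
grasp_force: 30.0
```

Request:
{"method": "step_arm", "body": {"series": [[[0, 0, 0.0005, 0, 0, 0, 0], [0, -0.009, 0, 0, 0, 0, 0], [0, -0.009, 0, 0, 0, 0, 0], [0, -0.009, 0, 0, 0, 0, 0], [0, -0.009, 0, 0, 0, 0, 0], [0, -0.009, 0, 0, 0, 0, 0], [0, -0.009, 0, 0, 0, 0, 0], [0, -0.009, 0, 0, 0, 0, 0], [0, -0.009, 0, 0, 0, 0, 0], [0, -0.009, 0, 0, 0, 0, 0], [0, -0.009, 0, 0, 0, 0, 0]]]}}

```text
time: 11.35
tool_pos: [555.3, -40.6, 46.0]
tool_rot: [0.0, 0.758, 0.652, 0.0]
contact_force: [0.4, -1.2, -0.9]
finger_gap: 19.6
grasp_force: 30.0
```

Request:
{"method": "step_arm", "body": {"series": [[[0, -0.009, 0, 0, 0, 0, 0], [0, -0.009, 0, 0, 0, 0, 0], [0, -0.009, 0, 0, 0, 0, 0], [0, -0.009, 0, 0, 0, 0, 0], [0, -0.008, 0, 0, 0, 0, 0], [0, -0.006, 0, 0, 0, 0, 0], [0, 0, 0, 0, 0, 0, 0], [0, 0, 0, 0, 0, 0, 0]]]}}

```text
time: 12.02
tool_pos: [506.8, -33.4, 46.2]
tool_rot: [0.0, 0.758, 0.652, 0.0]
contact_force: [0.3, -0.1, -1.7]
finger_gap: 19.9
grasp_force: 30.0
```

```bash
python3 - <<'E'
from h import *
W=robot.capture('wrist');S=robot.capture('scene')
a=S['pixels'][170:270,190:330,::-1];b=W['pixels'][:,:,::-1]
o=np.vstack([cv2.resize(a,(420,300),interpolation=2),cv2.resize(b[0:270],(420,222),interpolation=3)]);cv2.imwrite('pics/sw.png',o)
plan([*st(-80,-58),46.2],-8.6)
E
```

```text
t 12.12 pos [507.2 -33.4  46.1] yaw_y -8.6 q7 -0.49 F [-0.5 -0.3 -1.3] gap 19.9 gf 30.0
 turn about tool z 0.02 tilt z [ 5.e-04  1.e-04 -1.e+00]  shift before turn [ 1.   1.2 -0.1]
 shift after turn [ 1.   1.2 -0.1]
```

View pics/sw.png

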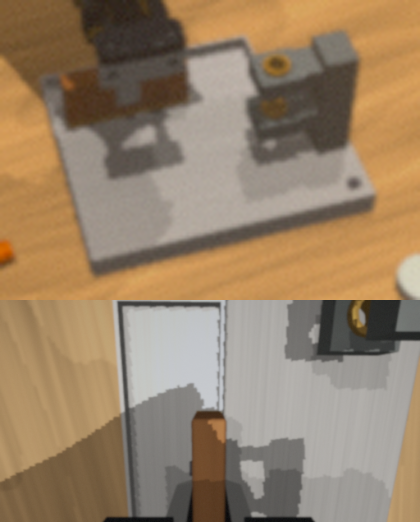

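The plate is clear in both views. I'm raising the scraper to check the tray.

Request:
{"method": "step_arm", "body": {"series": [[[0, 0, -0.01, 0, 0, 0, 0], [0, 0, -0.03, 0, 0, 0, 0], [0, 0, -0.03, 0, 0, 0, 0], [0, 0, -0.03, 0, 0, 0, 0], [-0.03, 0, 0, 0, 0, 0, 0], [-0.035, 0, 0, 0, 0, 0, 0], [-0.035, 0, 0, 0, 0, 0, 0], [-0.035, 0, 0, 0, 0, 0, 0], [-0.03, 0.0, 0, 0, 0, 0, 0], [-0.01, 0.0, 0, 0, 0, 0, 0], [0, 0, 0, 0, 0, 0, 0]]]}}

```text
time: 13.03
tool_pos: [480.1, -209.2, 146.5]
tool_rot: [0.0, 0.759, 0.651, -0.0]
contact_force: [0.3, 1.0, -1.4]
finger_gap: 19.8
grasp_force: 30.0
```

```bash
python3 - <<'E'
from h import *
T=robot.capture('top');S=robot.capture('scene')
a=S['pixels'][165:270,190:330,::-1];b=T['pixels'][145:255,190:310,::-1]
o=np.hstack([cv2.resize(a,(400,300),interpolation=2),cv2.convertScaleAbs(cv2.resize(b,(328,300),interpolation=2),alpha=1.6)]);cv2.imwrite('pics/tr.png',o)
plan([540,-210,22],-8.6)
E
```

```text
t 13.13 pos [ 480.9 -205.8  146.4] yaw_y -8.6 q7 -0.02 F [ 0.1  0.2 -0.6] gap 19.9 gf 30.0
 turn about tool z 0.01 tilt z [ 4.e-04  5.e-04 -1.e+00]  shift before turn [  4.6  59.  124.4]
 shift after turn [  4.6  59.1 124.4]
```

View pics/tr.png

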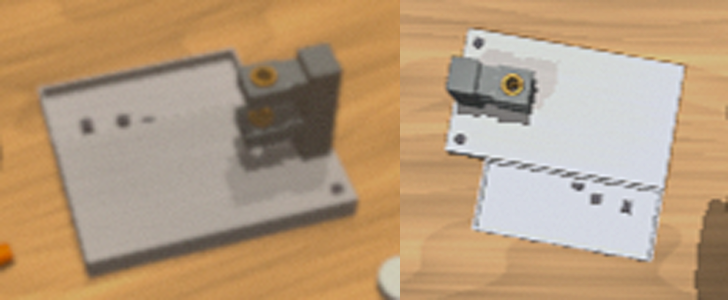

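All three chips lie in the tray, at (578,186), (596,198) and (627,206) in the right-hand crop. Next I'm setting the scraper down.

Request:
{"method": "step_arm", "body": {"series": [[[0.004, 0.03, 0, 0, 0, 0, 0], [0, 0.029, 0.0, 0, 0, 0, 0], [0, 0, 0.03, 0, 0, 0, 0], [0, 0, 0.03, 0, 0, 0, 0], [0, 0, 0.03, 0, 0, 0, 0], [0, 0, 0.02, 0, 0, 0, 0], [0, 0, 0.008, 0, 0, 0, 0], [0, 0, 0.002, 0, 0, 0, 0], [0, 0, 0, 0, 0, 0, 0], [0, 0, 0, 0, 0, 0, 0], [0, 0, 0, 0, 0, 0, 0]]]}}

```text
time: 14.05
tool_pos: [540.4, -208.5, 26.5]
tool_rot: [-0.0, 0.757, 0.653, 0.001]
contact_force: [-2.2, 3.5, 4.2]
finger_gap: 20.0
grasp_force: 30.0
```

Request:
{"method": "step_arm", "body": {"series": [[[0, 0, 0, 0, 0, 0, 0], [0, 0, 0, 0, 0, 0, 0]]]}}

```text
time: 14.22
tool_pos: [540.1, -209.7, 26.4]
tool_rot: [-0.0, 0.757, 0.653, 0.0]
contact_force: [-1.9, 4.7, 7.1]
finger_gap: 20.2
grasp_force: 30.0
```

```bash
python3 - <<'E'
from h import *
plan([540,-210,20.5],-8.6)
S=robot.capture('scene');T=robot.capture('top')
print(proj(S,[[540,-210,0],[540,-155,0],[540,-265,0]]).round(),proj(T,[540,-210,0]).round())
o=np.hstack([cv2.resize(S['pixels'][180:280,80:220,::-1],(420,300),interpolation=2),cv2.convertScaleAbs(cv2.resize(T['pixels'][145:245,270:390,::-1],(360,300),interpolation=2),alpha=1.6)]);cv2.imwrite('pics/dn.png',o)
E
```

```text
t 14.22 pos [ 540.1 -209.7   26.4] yaw_y -8.5 q7 -0.15 F [-1.9  4.7  7.1] gap 20.2 gf 30.0
 turn about tool z 0.11 tilt z [ 5.e-04  7.e-04 -1.e+00]  shift before turn [-0.3 -0.1  5.9]
 shift after turn [-0.3 -0.1  5.9]
[[173. 243.]
 [193. 236.]
 [151. 251.]] [[322. 204.]]
```

View pics/dn.png

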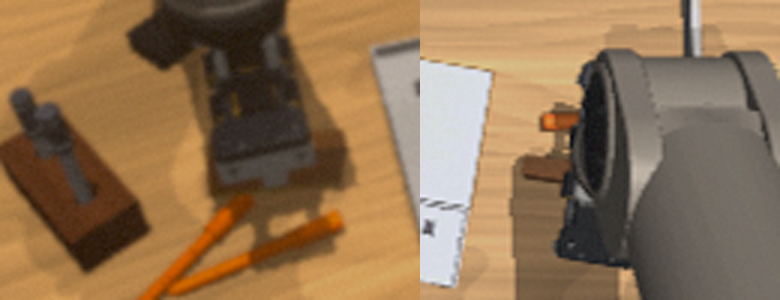

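The orange look-alikes now lie on the bench at crop (255,205)–(140,300) and (340,220)–(175,290), and the scraper stopped 6 mm high with 7 N on it. I'm lifting off to find out when they fell and to choose a clear place for the scraper.

Request:
{"method": "step_arm", "body": {"series": [[[0, 0, -0.01, 0, 0, 0, 0], [0, -0.01, -0.03, 0, 0, 0, 0], [0, -0.03, -0.04, 0, 0, 0, 0], [0, -0.03, -0.04, 0, 0, 0, 0], [0, -0.02, 0, 0, 0, 0, 0], [0, 0, 0, 0, 0, 0, 0]]]}}

```text
time: 14.82
tool_pos: [458.1, -199.5, 134.9]
tool_rot: [0.001, 0.758, 0.652, -0.0]
contact_force: [1.5, -0.7, -1.8]
finger_gap: 19.9
grasp_force: 30.0
```

```bash
python3 - <<'E'
from h import *
def om(im,n):
    h=cv2.cvtColor(im,cv2.COLOR_BGR2HSV);m=cv2.inRange(h,(5,215,110),(16,255,255))
    k,l,st_,c=cv2.connectedComponentsWithStats(m);print(n,[(s[:5].tolist()) for s in st_[1:] if s[4]>12])
S=robot.capture('scene');T=robot.capture('top');W=robot.capture('wrist');save(S,'S5.png');save(T,'T5.png');save(W,'W5.png')
for n in('scene0','S5','top0','t3','T5','w0','w3','W5'): om(cv2.imread(f'pics/{n}.png'),n)
t=cv2.convertScaleAbs(cv2.imread('pics/T5.png')[140:260,270:410],alpha=1.7);t3=cv2.convertScaleAbs(cv2.imread('pics/t3.png')[140:260,270:410],alpha=1.7)
a=np.hstack([cv2.resize(t,(400,300),interpolation=2),cv2.resize(t3,(400,300),interpolation=2)])
b=np.hstack([cv2.resize(S['pixels'][175:295,70:230,::-1],(400,300),interpolation=2),cv2.resize(cv2.imread('pics/w0.png'),(400,300),interpolation=3)])
cv2.imwrite('pics/cmp.png',np.vstack([a,b]))
plan([540,-210,120],-8.6)
E
```

```text
scene0 [[112, 239, 11, 9, 63], [89, 245, 9, 10, 65], [361, 258, 58, 51, 1001], [415, 275, 8, 11, 25], [421, 281, 5, 15, 24], [418, 284, 6, 9, 15], [399, 296, 12, 8, 28], [385, 303, 16, 10, 58], [399, 307, 12, 6, 29]]
S5 [[120, 244, 74, 46, 582], [361, 258, 59, 50, 877], [422, 284, 4, 15, 23], [387, 286, 20, 27, 107], [407, 287, 4, 10, 16]]
top0 []
t3 []
T5 []
w0 []
w3 [[229, 334, 4, 7, 13], [240, 348, 26, 25, 87]]
W5 [[386, 137, 6, 9, 26], [387, 146, 5, 19, 44], [389, 166, 4, 8, 14], [396, 216, 3, 10, 18]]
t 14.97 pos [ 460.9 -199.4  133. ] yaw_y -8.6 q7 -0.02 F [-0.7  0.8 -1.2] gap 20.0 gf 30.0
 turn about tool z 0.02 tilt z [ 7.e-04 -4.e-04 -1.e+00]  shift before turn [ 1.3 79.8 13.1]
 shift after turn [ 1.3 79.8 13. ]
```

View pics/cmp.png

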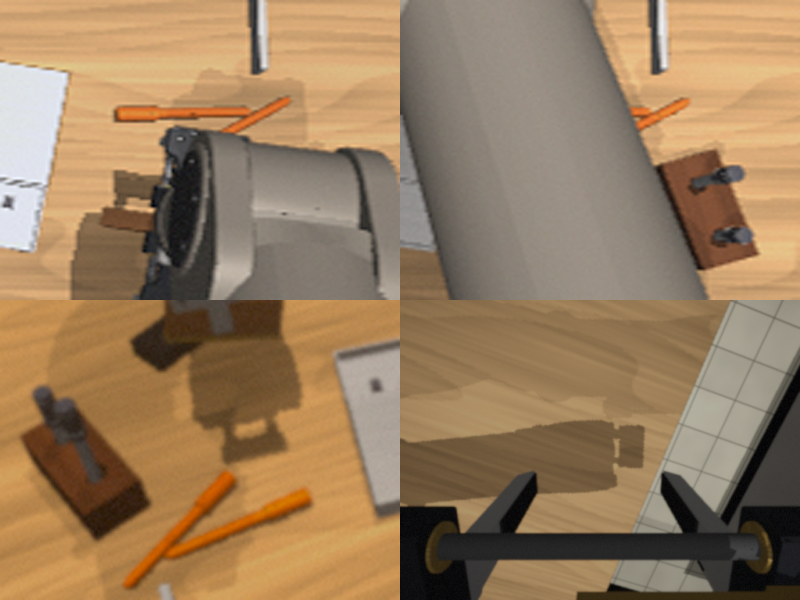

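Those look-alikes stood on their 6 mm tips and were already down at t = 9 s, before my tool came below 200 mm there. The spot straight below the gripper, around (461,-199), is clear, so the scraper goes there.

Request:
{"method": "step_arm", "body": {"series": [[[0, 0, 0.03, 0, 0, 0, 0], [0, 0, 0.03, 0, 0, 0, 0], [0, 0, 0.03, 0, 0, 0, 0], [0, 0, 0.012, 0, 0, 0, 0], [0, 0, 0.006, 0, 0, 0, 0], [0, 0, 0, 0, 0, 0, 0], [0, 0, 0, 0, 0, 0, 0], [0, 0, 0, 0, 0, 0, 0]]]}}

```text
time: 15.63
tool_pos: [461.3, -199.2, 25.3]
tool_rot: [0.0, 0.758, 0.652, 0.0]
contact_force: [1.0, -0.5, -1.8]
finger_gap: 19.9
grasp_force: 30.0
```

Request:
{"method": "step_arm", "body": {"series": [[[0, 0, 0.002, 0, 0, 0, 0], [0, 0, 0.002, 0, 0, 0, 0], [0, 0, 0, 0, 0, 0, 0], [0, 0, 0, 0, 0, 0, 0]]]}}

```text
time: 15.97
tool_pos: [461.1, -199.9, 21.4]
tool_rot: [0.001, 0.758, 0.652, 0.0]
contact_force: [0.2, -2.6, 4.2]
finger_gap: 19.8
grasp_force: 30.0
```

Request:
{"method": "step_arm", "body": {"series": [[[0, 0, 0.0005, 0, 0, 0, 0], [0, 0, 0, 0, 0, 0, 0], [0, 0, 0, 0, 0, 0, 0.5], [0, 0, 0, 0, 0, 0, 0.5], [0, 0, 0, 0, 0, 0, 0.5], [0, 0, 0, 0, 0, 0, 0.5], [0, 0, 0, 0, 0, 0, 0.5], [0, 0, -0.01, 0, 0, 0, 0.5], [0, 0, -0.03, 0, 0, 0, 0.5], [0, 0, -0.04, 0, 0, 0, 0.5], [0, 0, -0.04, 0, 0, 0, 0.5], [0, 0, -0.04, 0, 0, 0, 0.5]]]}}

```text
time: 16.97
tool_pos: [460.0, -198.6, 182.6]
tool_rot: [-0.0, 0.758, 0.653, 0.0]
contact_force: [0.9, 0.0, -0.1]
finger_gap: 47.3
grasp_force: 0.0
```

```bash
python3 - <<'E'
from h import *
# long pin approx (513,-353); tool y perpendicular to pin line (heading 16.7) => 106.7
plan([480,-353,260],106.7)
E
```

```text
t 16.97 pos [ 460.  -198.6  182.6] yaw_y -8.5 q7 0.02 F [ 0.9  0.  -0.1] gap 47.3 gf 0.0
 turn about tool z 64.77 tilt z [-1.e-04  7.e-04 -1.e+00]  shift before turn [-149.7   42.7  -77.5]
 shift after turn [-25.2 153.6 -77.4]
```

Request:
{"method": "step_arm", "body": {"series": [[[0, 0, -0.01, 0, 0, 6.5, 0.5], [0, 0, -0.01, 0, 0, 6.5, 0.5], [0, 0, -0.01, 0, 0, 6.5, 0.5], [0, 0, -0.01, 0, 0, 6.5, 0.5], [0, 0, -0.01, 0, 0, 6.5, 0.5], [0, 0, -0.01, 0, 0, 6.5, 0.5], [0, 0, -0.01, 0, 0, 6.5, 0.5], [0, 0, -0.01, 0, 0, 6.5, 0.5], [0, 0, 0, 0, 0, 6.5, 0.5], [0, 0, 0, 0, 0, 6.5, 0.5], [0, 0, 0, 0, 0, 0, 0.5]]]}}

```text
time: 17.88
tool_pos: [460.4, -199.0, 261.0]
tool_rot: [0.0, 0.99, 0.14, 0.0]
contact_force: [0.3, 0.3, -0.2]
finger_gap: 47.3
grasp_force: 0.0
```

Request:
{"method": "step_arm", "body": {"series": [[[-0.01, 0.03, 0, 0, 0, 0, 0.5], [-0.01, 0.03, 0, 0, 0, 0, 0.5], [-0.01, 0.03, 0, 0, 0, 0, 0.5], [-0.01, 0.03, 0, 0, 0, 0, 0.5], [-0.01, 0.03, 0, 0, 0, 0, 0.5], [-0.01, 0.013, 0, 0, 0, 0, 0.5], [0, 0, 0, 0, 0, 0, 0.5], [0, 0, 0, 0, 0, 0, 0.5], [0, 0, 0, 0, 0, 0, 0.5], [0, 0, 0, 0, 0, 0, 0.5]]]}}

```text
time: 18.72
tool_pos: [449.4, -371.4, 260.5]
tool_rot: [-0.0, 0.99, 0.144, 0.0]
contact_force: [-0.8, -0.4, -0.2]
finger_gap: 47.5
grasp_force: 0.0
```

```bash
python3 - <<'E'
from h import *
plan([513,-353,113],106.7)
W=robot.capture('wrist');T=robot.capture('top')
for l in('rod','shortpin','rodblock'): print(l,[(round(d['score'],2),np.round(d['extent']).tolist()) for d in robot.search_frame(W,l)[:4]])
print(proj(W,[[513,-353,155],[453,-371,115],[513,-353,45],[453,-371,45]]).round())
print('scraper',[(round(d['score'],2),np.round(d['extent']).tolist()) for d in robot.search_frame(T,'scraper')[:2]], proj(T,[461,-199,52]))
s=W['pixels'][:,:,::-1];cv2.imwrite('pics/W6.png',cv2.resize(s,(790,592),interpolation=2))
E
```

```text
t 18.72 pos [ 449.4 -371.4  260.5] yaw_y -73.4 q7 -0.77 F [-0.8 -0.4 -0.2] gap 47.5 gf 0.0
 turn about tool z -0.11 tilt z [ 4.e-04  3.e-04 -1.e+00]  shift before turn [ 66.1   0.6 147.5]
 shift after turn [ 66.2   0.7 147.5]
rod [(0.8, [126.0, 0.0, 125.0, 33.0]), (0.69, [249.0, 100.0, 19.0, 22.0]), (0.66, [169.0, 28.0, 116.0, 43.0])]
shortpin [(0.63, [252.0, 162.0, 16.0, 24.0])]
rodblock [(0.95, [230.0, 86.0, 52.0, 110.0])]
[[254. 115.]
 [254. 177.]
 [254. 113.]
 [254. 165.]]
scraper [(0.7, [212.0, 124.0, 16.0, 13.0]), (0.55, [301.0, 225.0, 39.0, 11.0])] [[321.56026291 229.81950404]]
```

View pics/W6.png

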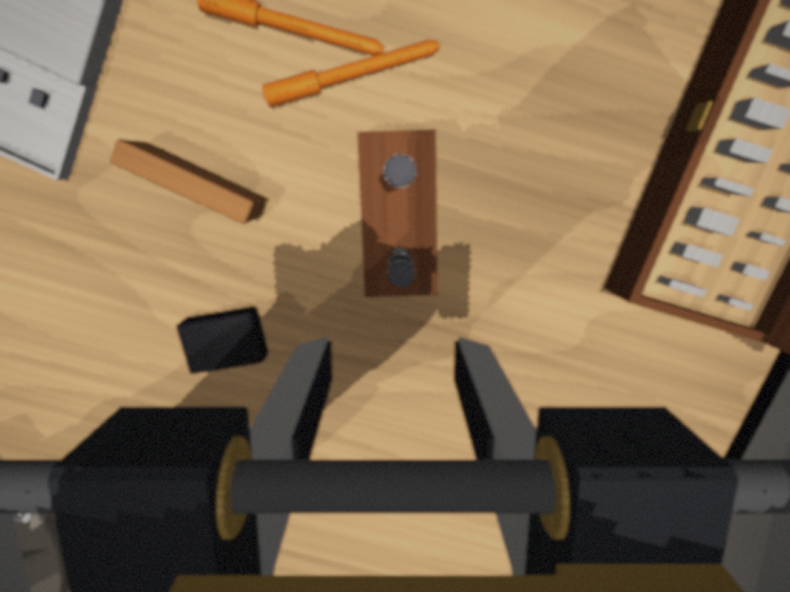

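The wrist picture shows the scraper standing at (185,180), both orange look-alikes lying beyond, and two dark pins in the block. The far one at (400,170) has a larger disc (33 px against 28 px) although it is farther along, so it is taller. It agrees with the long visible shaft in the scene view, so it is the long pin; the near one at (401,268) is the short pin.

```bash
python3 - <<'E'
from h import *
W=robot.capture('wrist')
a=onplane(W,(259.3,110.2),155);b=onplane(W,(260,174.5),115);print(a,b,np.linalg.norm((a-b)[:2]),np.degrees(np.arctan2(*(a-b)[:2][::-1])))
g=cv2.cvtColor(W['pixels'],cv2.COLOR_RGB2GRAY)[95:130,240:280]
print('block box',[onplane(W,q,45).round(1).tolist() for q in((358/1.543,131/1.543),(436/1.543,130/1.543),(365/1.543,296/1.543),(436/1.543,294/1.543))])
plan([a[0],a[1],113],106.7)
E
```

```text
[ 518.06848106 -357.13298499  155.        ] [ 456.72543468 -376.8820971   115.        ] 64.44374887390696 17.845724478272174
block box [[535.9, -320.3, 45.0], [553.2, -376.6, 45.0], [413.3, -360.2, 45.0], [431.4, -415.5, 45.0]]
t 19.07 pos [ 449.1 -372.4  260.3] yaw_y -73.5 q7 -0.77 F [ 0.5  0.3 -0.9] gap 47.3 gf 0.0
 turn about tool z -0.25 tilt z [ 1.e-04 -1.e-04 -1.e+00]  shift before turn [ 70.5   4.9 147.3]
 shift after turn [ 70.5   5.2 147.3]
```

Request:
{"method": "step_arm", "body": {"series": [[[0.03, 0.0025, 0, 0, 0, 0, 0.5], [0.03, 0.0025, 0, 0, 0, 0, 0.5], [0.009, 0, 0, 0, 0, 0, 0.5], [0, 0, 0.02, 0, 0, 0, 0.5], [0, 0, 0.03, 0, 0, 0, 0.5], [0, 0, 0.03, 0, 0, 0, 0.5], [0, 0, 0.03, 0, 0, 0, 0.5], [0, 0, 0.025, 0, 0, 0, 0.5], [0, 0, 0.012, 0, 0, 0, 0.5], [0, 0, 0, 0, 0, 0, 0.5], [0, 0, 0, 0, 0, 0, 0.5]]]}}

```text
time: 19.98
tool_pos: [516.7, -357.9, 113.6]
tool_rot: [-0.0, 0.99, 0.143, -0.0]
contact_force: [0.5, 0.2, 0.2]
finger_gap: 46.9
grasp_force: 0.0
```

Request:
{"method": "step_arm", "body": {"series": [[[0, 0, 0, 0, 0, 0, 0.1], [0, 0, 0, 0, 0, 0, 0.1], [0, 0, 0, 0, 0, 0, 0.1], [0, 0, 0, 0, 0, 0, 0.1], [0, 0, 0, 0, 0, 0, 0.1], [0, 0, 0, 0, 0, 0, 0.1]]]}}

```text
time: 20.48
tool_pos: [516.7, -357.4, 113.7]
tool_rot: [-0.0, 0.99, 0.143, 0.0]
contact_force: [-1.4, 4.1, 6.8]
finger_gap: 17.6
grasp_force: 30.0
```

Request:
{"method": "step_arm", "body": {"series": [[[0, 0, -0.005, 0, 0, 0, 0], [0, 0, -0.01, 0, 0, 0, 0], [0, 0, -0.015, 0, 0, 0, 0], [0, 0, -0.025, 0, 0, 0, 0], [0, 0, -0.03, 0, 0, 0, 0], [0, 0, -0.03, 0, 0, 0, 0], [0, 0, -0.03, 0, 0, 0, 0], [0, 0, -0.015, 0, 0, 0, 0], [0, 0, 0, 0, 0, 0, 0], [0, 0, 0, 0, 0, 0, 0]]]}}

```text
time: 21.32
tool_pos: [516.8, -358.1, 274.4]
tool_rot: [0.001, 0.99, 0.143, 0.001]
contact_force: [-0.4, -0.4, -2.4]
finger_gap: 17.2
grasp_force: 29.9
```

```bash
python3 - <<'E'
from h import *
b=st(0,50);print(b)
plan([b[0],b[1],265],106.7)
W=robot.capture('wrist');save(W,'W7.png')
for l in('rod','shortpin'): print(l,[(round(d['score'],2),np.round(d['extent']).tolist()) for d in robot.search_frame(W,l)[:4]])
E
```

```text
(np.float64(603.7853955854387), np.float64(62.23651335733028))
t 21.32 pos [ 516.8 -358.1  274.4] yaw_y -73.6 q7 -0.87 F [-0.4 -0.4 -2.4] gap 17.2 gf 29.9
 turn about tool z -0.29 tilt z [ 0.0016 -0.0012 -1.    ]  shift before turn [ 202.3 -378.7    9. ]
 shift after turn [ 204.1 -377.6    9.4]
rod [(0.98, [235.0, 187.0, 37.0, 96.0]), (0.93, [171.0, 85.0, 105.0, 40.0]), (0.92, [134.0, 54.0, 112.0, 39.0])]
shortpin []
```

Request:
{"method": "step_arm", "body": {"series": [[[0.006, -0.015, 0, 0, 0, 0, 0], [0.012, -0.032, 0, 0, 0, 0, 0], [0.012, -0.032, 0, 0, 0, 0, 0], [0.012, -0.032, 0, 0, 0, 0, 0], [0.012, -0.032, 0, 0, 0, 0, 0], [0.012, -0.032, 0, 0, 0, 0, 0], [0.012, -0.032, 0, 0, 0, 0, 0], [0.012, -0.032, 0, 0, 0, 0, 0], [0.012, -0.032, 0, 0, 0, 0, 0], [0.012, -0.032, 0, 0, 0, 0, 0], [0.012, -0.032, 0, 0, 0, 0, 0], [0.012, -0.032, 0, 0, 0, 0, 0]]]}}

```text
time: 22.47
tool_pos: [544.3, 35.2, 272.4]
tool_rot: [-0.0, 0.99, 0.143, -0.001]
contact_force: [0.8, -0.6, -1.0]
finger_gap: 17.2
grasp_force: 29.9
```

Request:
{"method": "step_arm", "body": {"series": [[[0.006, -0.012, 0, 0, 0, 0, 0], [0, 0, 0, 0, 0, 0, 0], [0, 0, 0, 0, 0, 0, 0], [0, 0, 0, 0, 0, 0, 0], [0, 0, 0, 0, 0, 0, 0]]]}}

```text
time: 22.88
tool_pos: [547.3, 45.1, 272.8]
tool_rot: [0.0, 0.99, 0.142, -0.0]
contact_force: [-0.1, -0.5, -1.3]
finger_gap: 17.6
grasp_force: 29.9
```

```bash
cat >>h.py <<'E'
def brass(p,uv,r=22):
    im=p['pixels'];h=cv2.cvtColor(im,cv2.COLOR_RGB2HSV);m=cv2.inRange(h,(14,110,50),(32,255,255))
    u,v=int(round(uv[0])),int(round(uv[1]));k=np.zeros_like(m);cv2.circle(k,(u,v),r,255,-1);return m&k
E
python3 - <<'E'
from h import *
b=[*st(0,50),132]
plan([b[0],b[1],265],106.5)
W=robot.capture('wrist');save(W,'W8.png');s=robot.get_state()
uv=proj(W,b)[0];print('pred',uv)
m=brass(W,uv,40);ys,xs=np.nonzero(m);print(len(xs),xs.min(),xs.max(),ys.min(),ys.max(),xs.mean(),ys.mean())
R=quatR(s['tool_rot']);tip=s['tool_pos']+R@[0,0,103];print('tip pred',proj(W,tip),'full-width',proj(W,s['tool_pos']+R@[0,0,96]),proj(W,s['tool_pos']+R@[0,0,3]))
d=robot.silhouettes(W,'rod')[0];M=d['mask'];print(d['score'],d['extent'])
for r in range(int(d['extent'][1])-1,int(d['extent'][1]+d['extent'][3]),6):
    x=np.nonzero(M[r])[0]
    if len(x):print(r,x.min(),x.max())
np.set_printoptions(linewidth=250)
y0,x0=int(ys.min())-3,int(xs.min())-4
for r in range(y0,y0+34): print(r,''.join('#' if m[r,c] else ('.' if W['pixels'][r,c].sum()<150 else '-') for c in range(x0,x0+46)))
E
```

```text
t 22.88 pos [547.3  45.1 272.8] yaw_y -73.7 q7 -1.59 F [-0.1 -0.5 -1.3] gap 17.6 gf 29.9
 turn about tool z -0.17 tilt z [-7.e-04 -3.e-04 -1.e+00]  shift before turn [59.  -0.6  7.7]
 shift after turn [59.  -0.4  7.8]
pred [252.90787812 121.77979922]
271 242 264 110 132 253.00738007380073 121.85977859778598
tip pred [[253.49196634 190.40819626]] full-width [[253.47056324 192.40630599]] [[253.04443095 232.18834959]]
0.95 [437.3, 197.7, 73.5, 26.7]
196 508 511
202 487 511
208 458 493
214 438 473
220 438 456
107 ----------------------------------------------
108 ----------------------------------------------
109 ----------------------------------------------
110 -------------#####----------------------------
111 ----------###########-------------------------
112 ---------#############------------------------
113 --------###############-----------------------
114 -------######-----######----------------------
115 ------#####---------#####---------------------
116 ------####-----------#####--------------------
117 -----####-------------####--------------------
118 -----####-------------##
[... 444 characters left out ...]
################---------------------
128 -------#################----------------------
129 --------###############-----------------------
130 ---------##############-----------------------
131 ----------###########-------------------------
132 -----------########---------------------------
133 ----------------------------------------------
134 ----------------------------------------------
135 ----------------------------------------------
136 ----------------------------------------------
137 ----------------------------------------------
138 ----------------------------------------------
139 ----------------------------------------------
140 ----------------------------------------------
```

```bash
python3 - <<'E'
from h import *
W=robot.capture('wrist');s=robot.get_state();R=quatR(s['tool_rot'])
ds=robot.silhouettes(W,'rod');print([(d['score'],np.round(d['extent']).tolist()) for d in ds])
for d in ds:
    e=d['extent']
    if e[0]<253<e[0]+e[2] and e[1]>150:
        for r in range(int(e[1])-1,int(e[1]+e[3]),4):
            x=np.nonzero(d['mask'][r])[0]
            if len(x):print(r,x.min(),x.max(),(x.min()+x.max()+1)/2)
for z in(103,96,50,3,-30,-42):print(z,proj(W,[s['tool_pos']+R@[dx,0,z] for dx in(-6,0,6)]).round(1).tolist())
g=W['pixels'].sum(2)//3
for r in range(176,206,2):print(r,g[r,238:270].tolist())
m=brass(W,(253,121),30);c=max(cv2.findContours(m,0,1)[0],key=cv2.contourArea);print(cv2.fitEllipse(c))
E
```

```text
[(0.75, [437.0, 198.0, 73.0, 26.0]), (0.56, [412.0, 165.0, 97.0, 34.0]), (0.55, [237.0, 188.0, 34.0, 94.0])]
191 249 259 254.5
195 248 260 254.5
199 247 261 254.5
203 247 261 254.5
207 247 261 254.5
211 246 261 254.0
215 246 262 254.5
219 245 262 254.0
223 243 265 254.5
227 241 268 255.0
231 240 268 254.5
235 240 269 255.0
239 240 269 255.0
243 240 270 255.5
247 239 271 255.5
251 238 271 255.0
255 237 272 255.0
259 237 272 255.0
263 237 272 255.0
267 238 272 255.5
271 239 271 255.5
275 242 267 255.0
279 246 260 253.5
103 [[253.3, 196.8], [253.3, 190.4], [253.3, 184.0]]
96 [[253.3, 199.0], [253.2, 192.4], [253.2, 185.8]]
50 [[253.1, 216.0], [253.0, 208.4], [253.0, 200.6]]
3 [[252.7, 241.4], [252.7, 232.2], [252.7, 222.8]]
-30 [[252.4, 267.7], [252.4, 256.9], [252.4, 245.9]]
-42 [[252.3, 280.0], [252.2, 268.5], [252.2, 256.7]]
176 [119, 118, 119, 120, 121, 121, 120, 120, 122, 120, 122, 122, 119, 119, 115, 112, 109, 109, 110, 110, 111, 112, 112, 112, 113, 112, 111, 111, 111, 112, 112, 113]
178 [119, 122, 119, 122, 119, 119, 118, 121, 121, 120, 120, 121, 120, 121, 121, 120, 118, 116, 112
[... 1504 characters left out ...]
8 [119, 119, 119, 120, 118, 119, 118, 114, 103, 79, 63, 59, 58, 59, 59, 61, 59, 55, 61, 57, 58, 67, 82, 104, 115, 118, 118, 118, 118, 116, 119, 117]
200 [117, 117, 119, 118, 119, 118, 119, 115, 102, 78, 62, 57, 59, 55, 58, 56, 58, 60, 58, 55, 60, 64, 78, 99, 113, 116, 117, 116, 118, 118, 117, 116]
202 [117, 118, 118, 117, 117, 118, 117, 113, 98, 76, 60, 59, 57, 58, 57, 58, 60, 60, 58, 59, 58, 62, 76, 96, 111, 116, 117, 117, 118, 116, 118, 116]
204 [120, 118, 119, 119, 117, 117, 116, 109, 94, 73, 60, 60, 58, 54, 60, 57, 59, 58, 56, 59, 59, 62, 72, 93, 107, 115, 116, 117, 117, 116, 117, 117]
((253.2038116455078, 121.28679656982422), (21.464147567749023, 22.065977096557617), 173.45350646972656)
```

```bash
cat >>h.py <<'E'
def rel(W,bush_uv,tip_uv,zt=103.5):
    s=robot.get_state();R=quatR(s['tool_rot']);z=s['tool_pos'][2]-zt
    a=onplane(W,bush_uv,132);b=onplane(W,tip_uv,z);print('bush',a.round(1),'tip',b.round(1),'TCP',s['tool_pos'].round(1),'tool shift',(R.T@(a-b)).round(2),'tip off TCP',(R.T@(b-s['tool_pos'])).round(2))
E
python3 - <<'E'
from h import *
W=robot.capture('wrist')
m=brass(W,(253,121),30);c=max(cv2.findContours(m,0,1)[0],key=cv2.contourArea);e=cv2.fitEllipse(c);print(e)
rel(W,e[0],(254.2,191.9))
E
```

```text
((253.5159149169922, 121.53939819335938), (21.35513687133789, 21.60833740234375), 23.853355407714844)
bush [604.4  62.3 132. ] tip [546.3  44.6 169.7] TCP [547.5  45.8 273.2] tool shift [60.77 -0.65 37.66] tip off TCP [ -1.49   0.82 103.5 ]
```

Request:
{"method": "step_arm", "body": {"series": [[[0.015, 0, 0, 0, 0, 0, 0], [0.02, -0.0006, 0, 0, 0, 0, 0], [0.016, 0, 0, 0, 0, 0, 0], [0.0098, 0, 0, 0, 0, 0, 0], [0, 0, 0.013, 0, 0, 0, 0], [0, 0, 0.013, 0, 0, 0, 0], [0, 0, 0, 0, 0, 0, 0], [0, 0, 0, 0, 0, 0, 0], [0, 0, 0, 0, 0, 0, 0], [0, 0, 0, 0, 0, 0, 0]]]}}

```text
time: 23.97
tool_pos: [605.6, 64.0, 247.8]
tool_rot: [0.0, 0.99, 0.143, 0.0]
contact_force: [0.4, 0.2, -1.7]
finger_gap: 17.6
grasp_force: 29.9
```

```bash
python3 - <<'E'
from h import *
W=robot.capture('wrist');save(W,'W9.png');s=robot.get_state();R=quatR(s['tool_rot'])
plan([604.4,62.3,250],106.5)
t=s['tool_pos']+R@[-1.5,.8,103.5];print(proj(W,[t,[604.4,62.3,132]]))
m=brass(W,proj(W,[604.4,62.3,132])[0],24)
hs=W['pixels'].astype(int)
for r in range(168,224): print(r,''.join('#' if m[r,c] else ('.' if hs[r,c].sum()<220 else '-') for c in range(230,282)))
E
```

```text
t 24.02 pos [605.7  64.  247.8] yaw_y -73.6 q7 -1.65 F [ 0.1  0.4 -1.9] gap 17.5 gf 29.9
 turn about tool z -0.09 tilt z [ 9.e-04 -0.e+00 -1.e+00]  shift before turn [-1.7  1.3 -2.2]
 shift after turn [-1.7  1.3 -2.2]
[[254.31786885 191.84245746]
 [254.80994848 188.85366681]]
168 ---------......................................-----
169 --------..............................-........-----
170 --------......................................------
171 --------......................................------
172 -------...................-----..............-------
173 -------................-.---------............------
174 -------...............-----------.-...........------
175 -------..............-.--.--.----..............-----
176 --------........................................----
177 ---------....-----.....#####....................----
178 -----------.----....###########..................---
179 -----------------.##############................----
180 ---------------..################..............-----
181 ---------------.###################............-----
182 --------------.######
[... 1668 characters left out ...]
----------------
212 -----------------...............--------------------
213 -----------------...............--------------------
214 -----------------...............--------------------
215 -----------------...............--------------------
216 -----------------...............--------------------
217 ----------------................--------------------
218 ----------------................--------------------
219 ----------------................--------------------
220 ----..----------.................----------...------
221 .........------..................-------........----
222 ..........-----...................------..........--
223 ..........----.....................-----............
```

```bash
python3 - <<'E'
from h import *
W=robot.capture('wrist')
m=brass(W,(255,188),24)
P=np.array([(c,r) for r in range(172,196) for c in range(230,282) if m[r,c]]);h=cv2.convexHull(P.astype(np.int32))[:,0]
h=np.array([q for q in h if q[1]<194],float)
from scipy.optimize import least_squares
f=least_squares(lambda x:np.hypot(h[:,0]-x[0],h[:,1]-x[1])-x[2],[255,188,11],loss='soft_l1',f_scale=.5);print(f.x)
rel(W,f.x[:2],(254.3,191.8))
E
```

```text
[254.72769413 188.25786364  11.37998502]
bush [605.   62.6 132. ] tip [604.7  62.9 144.3] TCP [605.8  64.1 247.8] tool shift [ 0.2   0.4  12.31] tip off TCP [ -1.42   0.78 103.5 ]
```

Request:
{"method": "step_arm", "body": {"series": [[[0, 0.0003, 0.006, 0, 0, 0, 0], [0, 0, 0.006, 0, 0, 0, 0], [0, 0, 0.006, 0, 0, 0, 0], [0, 0, 0.006, 0, 0, 0, 0], [0, 0, 0.003, 0, 0, 0, 0], [0, 0, 0, 0, 0, 0, 0], [0, 0, 0, 0, 0, 0, 0]]]}}

```text
time: 24.65
tool_pos: [605.7, 63.8, 220.0]
tool_rot: [-0.0, 0.99, 0.143, -0.0]
contact_force: [-0.0, 0.0, -1.4]
finger_gap: 17.7
grasp_force: 29.9
```

Request:
{"method": "step_arm", "body": {"series": [[[0, 0, 0.006, 0, 0, 0, 0], [0, 0, 0.007, 0, 0, 0, 0], [0, 0, 0.007, 0, 0, 0, 0], [0, 0, 0.005, 0, 0, 0, 0], [0, 0, 0, 0, 0, 0, 0], [0, 0, 0, 0, 0, 0, 0]]]}}

```text
time: 25.15
tool_pos: [605.6, 63.8, 194.8]
tool_rot: [-0.0, 0.99, 0.143, -0.0]
contact_force: [-0.1, 0.3, -1.0]
finger_gap: 17.5
grasp_force: 29.9
```

Request:
{"method": "step_arm", "body": {"series": [[[0, 0, 0.005, 0, 0, 0, 0], [0, 0, 0.005, 0, 0, 0, 0], [0, 0, 0.005, 0, 0, 0, 0], [0, 0, 0.003, 0, 0, 0, 0], [0, 0, 0, 0, 0, 0, 0], [0, 0, 0, 0, 0, 0, 0]]]}}

```text
time: 25.65
tool_pos: [605.7, 63.9, 177.0]
tool_rot: [-0.0, 0.99, 0.143, -0.0]
contact_force: [-0.6, -0.0, -1.6]
finger_gap: 17.0
grasp_force: 29.9
```

Tip now about 73.5 mm, inside the lower bushing with no contact force. 31 mm to go.

Request:
{"method": "step_arm", "body": {"series": [[[0, 0, 0.006, 0, 0, 0, 0], [0, 0, 0.006, 0, 0, 0, 0], [0, 0, 0.006, 0, 0, 0, 0], [0, 0, 0.006, 0, 0, 0, 0], [0, 0, 0.005, 0, 0, 0, 0], [0, 0, 0.002, 0, 0, 0, 0], [0, 0, 0, 0, 0, 0, 0], [0, 0, 0, 0, 0, 0, 0], [0, 0, 0, 0, 0, 0, 0]]]}}

```text
time: 26.4
tool_pos: [605.7, 63.8, 146.3]
tool_rot: [0.0, 0.99, 0.143, -0.0]
contact_force: [-1.4, -1.1, -1.4]
finger_gap: 17.7
grasp_force: 29.9
```

```bash
python3 - <<'E'
from h import *
plan([605.7,63.9,146],106.5)
S=robot.capture('scene');W=robot.capture('wrist')
R=quatR(robot.get_state()['tool_rot'])
g=S['pixels'].astype(int)
u=proj(S,[[604.5,62.5,z] for z in(25,42.5,50,60,110,132)]);print(u.round(1).tolist())
# dark-steel vs plate brightness along the pin line below the lower bushing
x0=int(round(u[1,0]))
for r in range(int(u[3,1])-2,int(u[0,1])+4): print(r,(g[r,x0-9:x0+10].sum(1)//3).tolist())
print('chips in top',[ (round(d['score'],2),np.round(d['extent']).tolist()) for d in robot.search_frame(S,'chip0')])
E
```

```text
t 26.4 pos [605.7  63.8 146.3] yaw_y -73.6 q7 -1.7 F [-1.4 -1.1 -1.4] gap 17.7 gf 29.9
 turn about tool z -0.08 tilt z [-2.e-04 -1.e-04 -1.e+00]  shift before turn [ 0.1 -0.1  0.3]
 shift after turn [ 0.1 -0.1  0.3]
[[280.0, 219.5], [280.3, 215.0], [280.4, 213.1], [280.6, 210.5], [281.5, 196.9], [281.9, 190.6]]
208 [100, 85, 68, 60, 62, 65, 63, 62, 64, 67, 63, 65, 65, 64, 61, 66, 64, 64, 66]
209 [103, 91, 74, 62, 59, 67, 70, 67, 64, 62, 66, 64, 64, 64, 67, 61, 63, 65, 65]
210 [101, 96, 76, 66, 59, 63, 69, 67, 67, 65, 63, 63, 64, 62, 62, 67, 63, 62, 61]
211 [105, 98, 85, 69, 64, 65, 67, 69, 65, 63, 65, 63, 61, 61, 61, 61, 61, 61, 61]
212 [104, 104, 93, 77, 64, 64, 62, 61, 61, 62, 61, 58, 59, 60, 61, 60, 57, 60, 56]
213 [105, 104, 101, 88, 71, 59, 57, 62, 59, 57, 59, 60, 62, 56, 56, 64, 59, 66, 65]
214 [107, 105, 104, 94, 75, 61, 57, 62, 62, 60, 63, 60, 61, 57, 64, 67, 70, 74, 78]
215 [106, 109, 105, 97, 84, 65, 61, 60, 60, 62, 60, 66, 71, 78, 78, 87, 88, 90, 92]
216 [108, 107, 105, 101, 90, 70, 67, 71, 70, 72, 75, 82, 80, 93, 93, 92, 96, 96, 94]
217 [107, 105, 102, 105, 99, 81, 79, 81, 86, 89, 88, 82, 87, 88, 88, 88, 87, 84, 88]
218 [104, 104, 101, 97, 90, 85, 84, 86, 86, 85, 84, 85, 83, 86, 82, 84, 87, 84, 85]
219 [95, 91, 91, 89, 84, 82, 87, 87, 83, 85, 87, 84, 83, 87, 86, 88, 87, 85, 86]
220 [87, 86, 85, 87, 86, 87, 85, 84, 85, 86, 85, 85, 87, 87, 88, 87, 86, 85, 88]
221 [84, 86, 83, 84, 83, 85, 88, 85, 86, 85, 87, 86, 87, 86, 84, 86, 87, 89, 95]
222 [88, 84, 84, 86, 85, 88, 84, 86, 85, 85, 86, 87, 85, 86, 87, 89, 91, 100, 108]
chips in top []
```

Kinematics put the tip at about 43 mm. I'm checking that by differencing the scene view against the picture taken before insertion.

```bash
python3 - <<'E'
from h import *
S=[robot.capture('scene') for _ in range(4)];g=np.mean([p['pixels'].astype(float).mean(2) for p in S],0);save(S[0],'S10.png')
o=cv2.imread('pics/scene0.png').astype(float).mean(2)
d=(g-o).round().astype(int)
print('diff');
for r in range(182,222): print(r,d[r,270:292].tolist())
W=cv2.imread('pics/W8.png').astype(int)
print('W8 rows:',[(r,int(W[r,252:257].mean())) for r in range(184,300,2)])
for r in range(212,240,2): print(r,W[r,236:274].mean(1).astype(int).tolist())
E
```

```text
diff
182 [10, 9, 12, 11, -12, -46, -59, -58, -56, -57, -57, -57, -58, -72, -86, -90, -94, -87, -82, -65, -52, -38]
183 [4, 9, 11, 7, -12, -44, -59, -61, -56, -53, -56, -57, -60, -71, -84, -82, -88, -89, -81, -62, -47, -31]
184 [3, 6, 8, 0, -20, -45, -55, -54, -54, -56, -57, -58, -57, -66, -85, -82, -80, -81, -74, -59, -40, -20]
185 [7, 5, 7, -1, -20, -41, -53, -52, -56, -53, -54, -55, -56, -67, -75, -79, -76, -81, -72, -56, -38, -22]
186 [12, 9, 5, 4, -13, -35, -52, -54, -52, -50, -49, -48, -53, -56, -67, -68, -65, -64, -59, -52, -40, -38]
187 [12, 12, 7, 6, -9, -29, -47, -49, -43, -46, -41, -42, -41, -50, -51, -55, -50, -50, -52, -45, -47, -45]
188 [3, 7, 3, -8, -20, -25, -36, -38, -38, -38, -29, -28, -32, -42, -45, -47, -50, -49, -49, -47, -45, -47]
189 [-20, -3, -2, -15, -30, -34, -34, -34, -37, -26, -11, -7, -11, -26, -44, -49, -52, -51, -49, -47, -48, -47]
190 [-44, -26, -11, -14, -29, -32, -34, -34, -31, -17, 2, 8, 4, -5, -24, -36, -46, -46, -48, -50, -48, -44]
191 [-49, -44, -32, -20, -24, -31, -33, -34, -34, -19, -2, 10, 8, 2, -9, -23, -37, -42, -43, -47, -46, -47]
192 [-56, 
[... 5111 characters left out ...]
8, 26, 27, 26, 27, 28, 27, 26, 24, 23, 29, 37, 51, 58, 51, 33, 18, 30, 48]
232 [30, 20, 23, 37, 40, 35, 30, 27, 26, 26, 27, 27, 28, 29, 23, 25, 27, 25, 25, 28, 21, 26, 28, 31, 28, 29, 22, 24, 28, 27, 30, 40, 49, 50, 33, 12, 26, 46]
234 [22, 15, 21, 27, 28, 24, 25, 28, 25, 29, 24, 22, 24, 25, 26, 24, 27, 29, 23, 29, 28, 28, 26, 22, 33, 18, 26, 23, 30, 25, 26, 28, 36, 40, 29, 19, 22, 33]
236 [11, 4, 21, 23, 25, 24, 27, 27, 24, 31, 27, 26, 25, 30, 28, 28, 21, 23, 27, 27, 23, 26, 26, 25, 26, 25, 20, 24, 27, 28, 23, 25, 27, 24, 18, 20, 16, 27]
238 [18, 12, 14, 20, 25, 25, 24, 21, 28, 25, 25, 28, 27, 28, 27, 29, 26, 28, 26, 27, 28, 29, 28, 29, 24, 28, 22, 25, 30, 27, 28, 23, 26, 23, 15, 9, 13, 23]
```

The diff only shows that the light spot under the bores has gone, so it doesn't settle the tip height. A gentle check does. The 18 mm grip must seat on the upper bushing top when the tip is at 32 mm, so I'll feel for that and then raise 10.5 mm.

Request:
{"method": "step_arm", "body": {"series": [[[0, 0, 0.002, 0, 0, 0, 0], [0, 0, 0.002, 0, 0, 0, 0], [0, 0, 0.002, 0, 0, 0, 0], [0, 0, 0, 0, 0, 0, 0], [0, 0, 0, 0, 0, 0, 0]]]}}

```text
time: 27.17
tool_pos: [605.7, 63.8, 139.9]
tool_rot: [-0.0, 0.99, 0.143, -0.0]
contact_force: [-1.0, -2.5, -2.6]
finger_gap: 17.5
grasp_force: 30.0
```

Request:
{"method": "step_arm", "body": {"series": [[[0, 0, 0.001, 0, 0, 0, 0], [0, 0, 0.001, 0, 0, 0, 0], [0, 0, 0, 0, 0, 0, 0], [0, 0, 0, 0, 0, 0, 0]]]}}

```text
time: 27.5
tool_pos: [605.7, 63.8, 138.0]
tool_rot: [-0.0, 0.99, 0.143, -0.0]
contact_force: [-2.5, -3.2, -1.7]
finger_gap: 17.6
grasp_force: 30.0
```

Request:
{"method": "step_arm", "body": {"series": [[[0, 0, 0.001, 0, 0, 0, 0], [0, 0, 0, 0, 0, 0, 0], [0, 0, 0, 0, 0, 0, 0]]]}}

```text
time: 27.75
tool_pos: [605.7, 63.7, 137.1]
tool_rot: [0.0, 0.99, 0.143, -0.0]
contact_force: [-4.1, -3.1, -0.8]
finger_gap: 17.5
grasp_force: 30.0
```

Request:
{"method": "step_arm", "body": {"series": [[[0, 0, 0.001, 0, 0, 0, 0], [0, 0, 0, 0, 0, 0, 0], [0, 0, 0, 0, 0, 0, 0]]]}}

```text
time: 28.0
tool_pos: [605.7, 63.7, 136.2]
tool_rot: [0.0, 0.99, 0.143, -0.0]
contact_force: [-3.9, -2.5, 0.3]
finger_gap: 17.6
grasp_force: 30.0
```

Request:
{"method": "step_arm", "body": {"series": [[[0, 0, 0.001, 0, 0, 0, 0], [0, 0, 0, 0, 0, 0, 0], [0, 0, 0, 0, 0, 0, 0]]]}}

```text
time: 28.25
tool_pos: [605.9, 63.9, 135.9]
tool_rot: [0.0, 0.99, 0.143, 0.0]
contact_force: [-7.5, -4.2, 11.0]
finger_gap: 17.3
grasp_force: 30.0
```

Contact came at TCP 135.9, against a predicted 135.5, so the tip offset is right. I'm raising back to the midpoint and easing the side load.

Request:
{"method": "step_arm", "body": {"series": [[[0, 0, -0.005, 0, 0, 0, 0], [-0.0007, 0, -0.005, 0, 0, 0, 0], [0, 0, -0.0008, 0, 0, 0, 0], [0, 0, 0, 0, 0, 0, 0], [0, 0, 0, 0, 0, 0, 0], [0, 0, 0, 0, 0, 0, 0]]]}}

```text
time: 28.75
tool_pos: [605.2, 63.8, 145.9]
tool_rot: [-0.0, 0.99, 0.143, 0.0]
contact_force: [0.4, 0.1, -1.6]
finger_gap: 17.2
grasp_force: 30.0
```

Request:
{"method": "step_arm", "body": {"series": [[[0, 0, 0, 0, 0, 0, 0], [0, 0, 0, 0, 0, 0, 0], [0, 0, 0, 0, 0, 0, 0], [0, 0, 0, 0, 0, 0, 0]]]}}

```text
time: 29.08
tool_pos: [605.1, 63.7, 145.9]
tool_rot: [-0.0, 0.99, 0.143, -0.0]
contact_force: [-0.3, -1.0, -2.9]
finger_gap: 17.5
grasp_force: 30.0
```

```bash
python3 -c "
from bench import robot
print(robot.job_done())"
```

```text
the job is handed in; nothing more can be done
None
```

Handed in: the chips are in the tray, the scraper stands on the bench off the stand, and the long pin is held through both bushings with its tip about 42.5 mm above the bench, hanging free. But the two orange look-alikes are now lying down; they had fallen by t = 9 s, I think off their own 6 mm tips as my tool was never below 200 mm there, though my first try at setting the scraper down met something 6 mm early, probably one of them, with about 7 N.

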